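# Snap the pivot clip onto a desk lamp's elbow pin with the fork tool

## Robot

A 6-joint arm with a two-finger parallel gripper is mounted at the origin on the work surface. World frame = base frame: x ahead of the robot, y to its left, z up, the work surface at z = 0. Lengths are in mm, angles in degrees, forces in N, time in s.
With the tool pointing down it reaches from about 350 to 850 mm from the base axis. Payload 8.1 kg.
Tool frame: the origin (TCP) lies at the very end of the fingers, on their centre line; the grasp point (between the pads) lies r.tcp_to_grasp behind it (r.tcp_to_grasp is the distance from the TCP to the grasp point, in mm); z points along the fingers, y is the line along which they close (so a half turn about z gives the same grasp; the last joint's range is limited). The gripper opens to 85 mm and grips with 20 to 120 N. Pads are 22 mm wide; open, the fingers measure 114 mm over their backs; the gripper's body (76 mm by 85 mm) begins 54 mm behind the grasp point. The pads swing forward as they close: fully open they stand 13 mm farther back than shut.
Start: joints at [67.586, 7.471, 85.268, -0, 87.261, -4.893], TCP at [180.612, 572.175, 231.292] pointing down, gripper open.
Joint ranges: [-169.43, 169.43], [-51.17, 129.36], [1.28, 143.12], [-76.62, 256.62], [0, 156.53], [-152.29, 152.29]. Speed limits (degrees/s): [136.94, 136.94, 159.86, 180, 180, 180].

## Interface

Orientations are given as [roll, pitch, yaw] about the fixed x, y, z axes, in that order (R = Rz(yaw) Ry(pitch) Rx(roll)).
In Python, from bench import r gives the robot as it stands.
- The arm moves only by the shell command python3 -m handwheel 'ROWS' [OPENING] [FORCE]. ROWS is JSON, a list of rows, each a list of 4 numbers: the shift along the tool's x, y, z in m, then the turn about the tool's z in degrees. A call has 1 to 10 rows; each row shifts and turns the commanded pose from where the row before left it, along the tool's axes as they then stand; what a row does not reach is not made up. A row lasts 1/10 s, in which the tool goes at most 50 mm and 8.59 degrees, less where a joint would pass 70% of its speed; a pose out of reach is approached as far as the arm can. A call is refused whole if a number of a shift passes 0.05 or a number of a turn 8.59, either way. A call with a gripper value outside its range is refused whole. OPENING is the finger opening in m, from 0 to 0.0854, set as the call begins (- or left out, the last holds). The fingers move at their own pace and stop on an object; FORCE is the grip in N (left out, the last holds). Time passes only in rows, so rows that do not move let the fingers close. It gives the time, the measured TCP pose, the force, the opening and the grip force at its end, in the units of the state.
- r.sense(): the state, without advancing time (a new reading comes with each control period).
- r.snapshot(name): name is "scene" or "top" or "wrist"; returns the picture (480x640x3 uint8, red, green, blue); there is no depth.
- r.camera_params(name): a dict with "fx", "fy", "cx", "cy" (pixels), "R" (3x3) and "t" (3): a world point X has camera coordinates R X + t; the wrist camera has in their place "mount" (4x4, takes a point from camera to tool coordinates, whose origin is the TCP and whose axes are the flange's). Camera axes: x right, y down, z forward; pixel columns grow to the right and rows downward; lengths in mm; the calibration is good to about 2 mm. A picture is of the moment at which its call begins: read the wrist's pose just before it. camera_params takes no time and is no camera call.
- r.hand_in(): hands the job in; it is judged then, once.
The state is a dict: "time": time; "joint_pos": joint angles; "qd": joint speeds; "joint_efforts": joint torques, N m; "tool_pos": TCP position; "tcp_rot": TCP orientation; "ft_force": force on the tool from outside, world axes, zero at the start; "wrist_torque": the same for the moment, N m; "finger_gap": finger opening in mm; "grip_force": force on a finger pad.
Only numpy, scipy, OpenCV 4.12 (cv2) and the standard library are available. Lean on these libraries where they do the work, as an engineer would, in place of code of your own. Each camera call takes 0.05 s, during which the arm holds its last target. There are 200 camera calls.

## Task

The booth's desk lamp is being put back together: take the red-handled fork tool and, pushing with the fork only (no fingers on the clip), slide the dark split clip across the elbow casting and sideways onto the groove of the steel pivot pin until it snaps in. Once it has snapped, keep the fork pressed on it with about 10 N for half a second to be sure that it is fully home, never leaning on the clip with more than 18 N at any time; then lay the tool flat back on the black mat, let go and leave the other things where they are.

Things in the scene. Friction and masses are not known exactly. Their poses are not given: they have to be found in the camera images.
- fork_grip (a point): centre of the fork tool's handle: red plastic, 84 mm long (tool x), 24 mm wide (y), 28 mm high (z); tool about 0.15 kg. It lies with z up and x towards the fork. The 5 mm thick steel fork lies on the handle's axis at mid-height, so it hangs 11 mm clear of the mat: a 10 mm wide shank from 42 mm ahead of this point, then a 30 mm wide fork head from 72 to 112 mm ahead
- fork_tip (a point): middle point between the ends of the fork's two tines, at mid-thickness, 112 mm ahead of fork_grip; x points ahead along the tool, z up. Each tine is 14 mm long, 8 mm wide and 5 mm thick; the slot between them is 14 mm wide
- clip_center (a point): the split clip (dark spring steel, 5 mm thick, 30 mm wide, 22 g): the point, at mid-thickness, that will lie on the pin's axis when the clip is home. x points out of the mouth, to the pin; z up. Two sprung jaws end in round lips 7 mm apart, 6 mm ahead of this point. It starts flat on the casting, 25 to 50 mm short of the pin, up to 3 mm aside and 0.15 rad askew
- clip_back (a point): middle of the clip's flat back, 14 mm behind clip_center, at mid-thickness, same axes. The back's two shoulders reach from 5 to 15 mm either side; a tab 10 mm wide sticks out 10 mm behind this point. The tines go either side of the tab and push on the shoulders. The lips touch the pin 12 mm short of home and are fully spread 6 mm short; passing takes about 10 N, then the force drops sharply
- pin_seat (a point): where clip_center must come: on the axis of the upright steel pivot pin, 2.5 mm above the flat top face of the casting. x is the direction in which the clip is pushed on, z up. The pin's groove is 12 mm in diameter and 7 mm high from the top face up; above it the pin's head, 18 mm in diameter, ends 17 mm above the top face
- elbow: aluminium elbow casting that carries the pin; origin on the pin's axis at its underside, x the pushing direction. Its top face, 22 mm up (40 mm above the desk), is 56 mm wide and reaches 72 mm from the pin against x; a square arm tube leaves it along +x. It lies loose in the cradle: pushed along x it slides with 3 N of drag for 8 to 22 mm to a rigid stop; only there can the clip be forced on
- cradle: wooden cradle that holds the casting, fixed to the desk: base board 190 mm along its x, 110 mm along y, 18 mm high, origin at the centre of its underside; its x is the pushing direction. Rails up to 35 mm above the desk stand from 65 mm behind to 55 mm ahead of its origin, 30 to 40 mm either side of the middle
- mat: black rubber parts mat on which the tool lies, fixed: 260 mm along its x, 220 mm along y, 3 mm thick; origin at the centre of its underside
- socket: brown bakelite bayonet lamp socket standing on the desk, 45 mm wide, 52 mm high; origin under its centre. To be left alone
- bulb: small frosted bulb standing on its cap, 45 mm wide, 77 mm high; origin under its centre. To be left alone
- ring: steel connector ring lying flat, 46 mm wide, 10 mm high; origin under its centre. To be left alone
- knob: pewter knob, 33 mm wide, 21 mm high; origin under its centre. To be left alone
- battery: yellow battery case, 66 by 62 mm, 18 mm high; origin under its centre. To be left alone
- driver: screwdriver lying on the desk, 170 mm long, to be left alone

How it is judged (in metres and radians):
On the way, in this order (a step that is already met when the one before it is completed fails the run):
1. the fork tool is picked up off the mat (height (world z) of fork_grip above 0.035 m), for 0.1 s.
2. the clip has snapped home on the pin (within 2.5 mm of its seat) and the fork is kept pressed on it with more than 4 N for 0.3 s (distance between clip_center and pin_seat below 0.0025 m and contact force between fork and clip above 4 N), for 0.3 s.
At the end, for the whole second after the job is handed in: The clip sits in the pin's groove, its centre within 2.5 mm of the seat; the fork tool lies flat and still on the mat, with the centre of its handle over the mat, let go of (distance between clip_center and pin_seat below 0.0025 m and x of fork_grip in the frame of mat between -0.12 and 0.12 m and y of fork_grip in the frame of mat between -0.1 and 0.1 m and z of fork_grip in the frame of mat below 0.022 m and height (world z) of fork_tip below 0.03 m and linear speed of fork below 0.01 m/s); the robot touches nothing.
It fails at once if the fork presses on the clip with more than 18 N (contact force between fork and clip above 18 N).
It fails at once if the gripper touches the clip (contact force between the arm and clip above 0.5 N).
It fails at once if another thing on the desk is moved by more than 15 mm (distance of any of socket, bulb, ring, knob, battery, driver from where it was at the start of the episode above 0.015 m).
It also fails if it takes over 67 s, if anything falls off the work surface, if the arm or the gripper's body presses on something with over 40 N, if the wrist force passes 120 N, or if a joint passes its speed limit or range.

## Working session

There is one attempt and no reset: what is moved stays moved. The work goes in short steps, Python scripts to look and compute and a shell command to move; the robot and the scene stay as the last step left them, time stands still between calls to the robot, and variables do not carry over. Pictures are saved under pics/ and viewed, at most 10 in all, crops included, and the job is handed in when it is done.

```bash
ls; mkdir -p pics
python3 - <<'E'
from bench import r
import cv2,numpy as np
s=r.sense();print(s['time'],s['tool_pos'],s['tcp_rot'],s['ft_force'],s['finger_gap'],r.tcp_to_grasp)
for n in ['scene','top']:
    p=r.camera_params(n);print(n,p)
    im=r.snapshot(n);np.save(f'pics/{n}.npy',im);cv2.imwrite(f'pics/{n}0.png',im[:,:,::-1])
print(r.camera_params('wrist'))
E
```

```text
pics
0.0 [180.39454066 571.65250375 230.22646766] [-1.79893069e+02 -9.15170374e-03  1.62479483e+02] [ 0.12752168  0.21408065 -0.86994997] 85.14403258329492 18.700000000000003
scene {'fx': 559.9763196676255, 'fy': 559.9763196676255, 'cx': 329.2254867038157, 'cy': 234.74403319187735, 'R': array([[-0.57395812,  0.81887937, -0.00294046],
       [ 0.60127462,  0.41899435, -0.68037679],
       [-0.55591448, -0.39227581, -0.73285659]]), 't': array([ 370.73583016, -305.03518758, 1738.96026873])}
top {'fx': 604.4484847331807, 'fy': 604.4484847331807, 'cx': 318.99128284709883, 'cy': 244.24439795800635, 'R': array([[-0.01232765, -0.99964932, -0.02343653],
       [-0.99421154,  0.01475563, -0.10642219],
       [ 0.10673069,  0.02198893, -0.99404479]]), 't': array([ -21.19898595,  597.54851768, 1433.88360405])}
{'fx': 340.1495824522309, 'fy': 340.1495824522309, 'cx': 317.24144815606877, 'cy': 239.25094787404655, 'mount': array([[-1.51633696e-03, -9.59513114e-01, -2.81659873e-01,
         7.10792608e+01],
       [ 9.99998545e-01, -1.67511876e-03,  3.22955734e-04,
         3.18023547e-01],
       [-7.81693999e-04, -2.81658973e-01,  9.59514258e-01,
        -1.42724559e+02],
       [ 0.00000000e+00,  0.00000000e+00,  0.00000000e+00,
         1.00000000e+00]])}
```

View pics/top0.png

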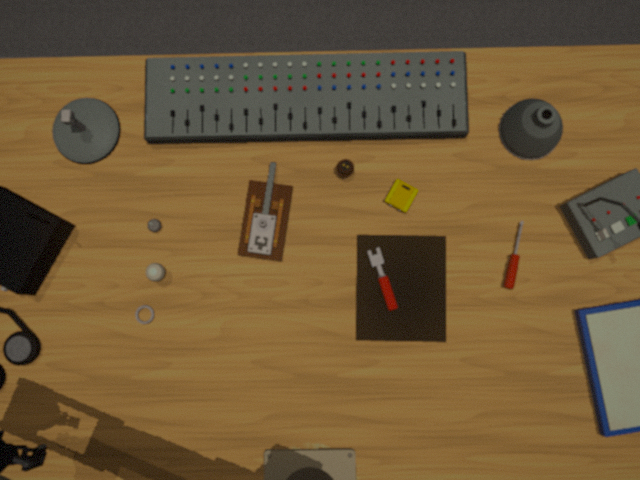

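View pics/scene0.png

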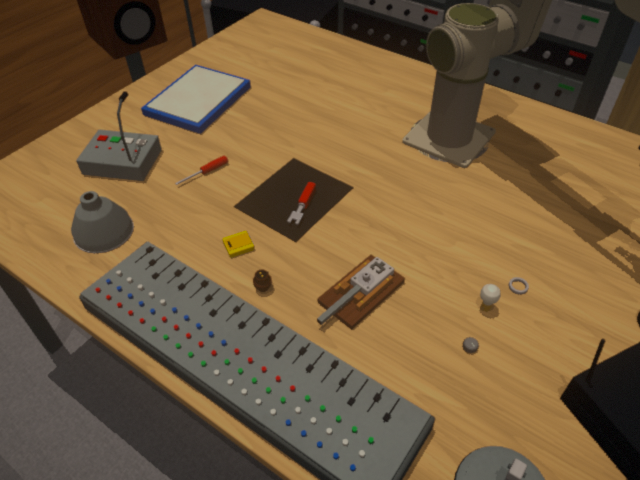

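```bash
cat > h.py <<'E'
import numpy as np,cv2
from scipy.spatial.transform import Rotation as Ro
from bench import r
def cam(name,s=None):
    p=r.camera_params(name)
    if name!='wrist': return p,p['R'].T,-p['R'].T@p['t']
    T=np.eye(4);T[:3,:3]=Ro.from_euler('xyz',s['tcp_rot'],degrees=True).as_matrix();T[:3,3]=s['tool_pos']
    M=T@p['mount'];return p,M[:3,:3],M[:3,3]
def ray(uv,z,c):
    p,R,o=c;d=R@np.array([(uv[0]-p['cx'])/p['fx'],(uv[1]-p['cy'])/p['fy'],1]);return o+d*(z-o[2])/d[2]
def proj(X,c):
    p,R,o=c;q=R.T@(np.array(X)-o);return np.array([p['cx']+p['fx']*q[0]/q[2],p['cy']+p['fy']*q[1]/q[2]])
def snap(name,f):
    s=r.sense();im=r.snapshot('wrist' if name=='wrist' else name);cv2.imwrite(f'pics/{f}.png',im[:,:,::-1]);np.save('pics/'+f+'.npy',im);return im,cam(name,s),s
def axis(m):
    n,l,st,ce=cv2.connectedComponentsWithStats(m.astype(np.uint8));k=1+np.argmax(st[1:,4]);ys,xs=np.where(l==k)
    return cv2.minAreaRect(np.float32(np.c_[xs,ys])),np.array([xs.mean(),ys.mean()]),st[k,4]
E
python3 - <<'E'
from h import *
im=np.load('pics/top.npy').astype(int);c=cam('top')
R,G,B=im[...,0],im[...,1],im[...,2]
m=(R>110)&(G<60)&(B<60);m[:,460:]=0;m[:220]=0
rc,ce,n=axis(m);print(rc,ce,n)
b=cv2.boxPoints(rc);P=np.array([ray(q,25,c) for q in b]);print(P.round(0).tolist());print('handle',ray(ce,28,c))
print('tip~',ray((375.5,250),17,c),'pin',ray((263.5,223.5),57,c),'clip',ray((262,241),42,c))
print('tube',ray((267,207),35,c),ray((273,165),35,c))
for n_,q,z in [('mat1',(357,236),3),('mat2',(446,236),3),('mat3',(446,341),3),('mat4',(356,341),3)]: print(n_,ray(q,z,c))
E
```

```text
((387.6500244140625, 292.45001220703125), (33.5201416015625, 7.9056925773620605), 71.56504821777344) [387.6959707  292.49450549] 273
[[514.0, -172.0, 25.0], [520.0, -190.0, 25.0], [443.0, -214.0, 25.0], [438.0, -196.0, 25.0]]
handle [ 478.51513572 -192.96352036   28.        ]
tip~ [ 582.60095717 -166.77953084   17.        ] pin [646.44790523 102.50868985  57.        ] clip [606.01200042 107.9654333   42.        ]
tube [690.11757349  96.36688955  35.        ] [794.39471643  81.25751264  35.        ]
mat1 [ 619.38251338 -122.9123475     3.        ]
mat2 [ 616.06168624 -341.88606472    3.        ]
mat3 [ 360.36848612 -333.03741847    3.        ]
mat4 [ 362.78420062 -115.60736001    3.        ]
```

```bash
python3 -m handwheel '[[0,0,0,8.2],[0,0,0,8.2],[0,0,0,8.2],[0,0,0,8.2],[0,0,0,8.2],[0,0,0,8.2],[0,0,0,8.2],[0,0,0,8.2],[0,0,0,8.2],[0,0,0,8.2]]' 0.0854 60
python3 -m handwheel '[[0,0,0,8.2],[0,0,0,8.2],[0,0,0,8.2],[0,0,0,8.2],[0,0,0,8.2],[0,0,0,8.2],[0,0,0,8.2],[0,0,0,8.2]]'
python3 -m handwheel '[[0.005,0.045,0,0],[0.005,0.045,0,0],[0.005,0.045,0,0],[0.005,0.045,0,0],[0.005,0.045,0,0],[0.005,0.045,0,0],[0.005,0.045,0,0],[0.005,0.045,0,0],[0.005,0.045,0,0],[0.005,0.045,0,0]]'
python3 -m handwheel '[[0.005,0.045,0,0],[0.005,0.045,0,0],[0.005,0.045,0,0],[0.005,0.045,0,0],[0.005,0.045,0,0],[0.005,0.045,0,0],[0.005,0.045,0,0],[0.005,0.045,0,0],[0,0,0.01,0]]'
```

```text
time: 1.1
tool_pos: [180.5, 571.8, 230.6]
tcp_rot: [-180.0, 0.1, 80.1]
ft_force: [0.2, -0.4, 0.8]
finger_gap: 85.2
grip_force: 0.0
time: 1.9
tool_pos: [180.5, 571.9, 230.6]
tcp_rot: [179.9, 0.0, 14.5]
ft_force: [0.4, -0.0, 0.1]
finger_gap: 85.6
grip_force: 0.0
time: 2.9
tool_pos: [344.5, 148.4, 231.1]
tcp_rot: [-180.0, -0.0, 14.9]
ft_force: [1.3, 0.5, 0.3]
finger_gap: 85.2
grip_force: 0.0
time: 3.8
tool_pos: [476.7, -192.3, 221.3]
tcp_rot: [179.9, -0.0, 14.6]
ft_force: [-0.5, 0.6, -0.4]
finger_gap: 85.6
grip_force: 0.0
```

Run:
```python
from h import *
im,c,s=snap('wrist','w1')
print(s['time'],s['tool_pos'],s['tcp_rot'])
im=im.astype(int);R,G,B=im[...,0],im[...,1],im[...,2]
m=(R>90)&(G<60)&(B<60)
rc,ce,n=axis(m);print(rc,ce,n)
for q in cv2.boxPoints(rc): print(q,ray(q,31,c).round(1))
print(ray(rc[0],31,c))
```

```text
3.8 [ 476.65286646 -192.32373521  221.33390934] [ 1.79882549e+02 -1.24805511e-02  1.46445596e+01]
((602.0122680664062, 235.6097869873047), (27.0180606842041, 89.64373779296875), 38.65980911254883) [601.76258352 235.96703786] 2245
[563.4635  262.17078] [ 492.4 -453.4   31. ]
[619.4635  192.17076] [ 573.2 -473.9   31. ]
[640.56104 209.0488 ] [ 563.3 -502.6   31. ]
[584.56104 279.04883] [ 480.6 -483.5   31. ]
[ 528.64717502 -478.51094588   31.        ]
```

View pics/w1.png

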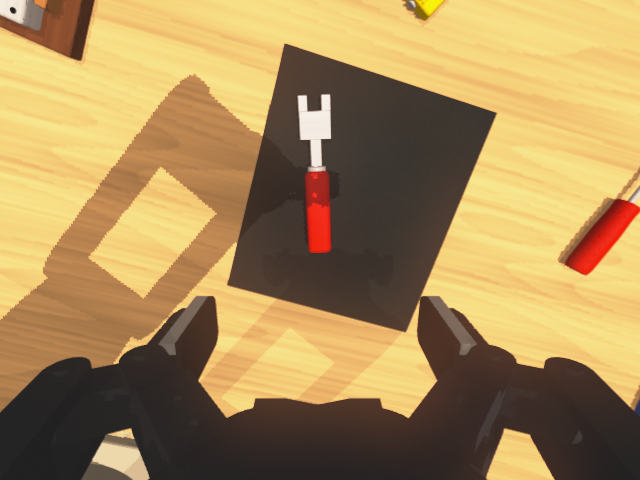

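Run:
```python
from h import *
im=np.load('pics/w1.npy').astype(int)
s=dict(tool_pos=[476.65,-192.32,221.33],tcp_rot=[179.9,0,14.65]);c=cam('wrist',s)
R,G,B=im[...,0],im[...,1],im[...,2]
m=(R>80)&(G<70)&(B<70)&(R>2*G);m[:,450:]=0
rc,ce,n=axis(m);print(rc,ce,n)
b=cv2.boxPoints(rc);P=np.array([ray(q,31,c) for q in b]);print(P.round(1).tolist())
w=(im.min(2)>110);w[:,:290]=0;w[:,345:]=0;w[145:]=0;w[:88]=0
rc2,ce2,n=axis(w);print(rc2,ce2)
b=cv2.boxPoints(rc2);Q=np.array([ray(q,19.5,c) for q in b]);print(Q.round(1).tolist())
Hc=P.mean(0);Fc=Q.mean(0);d=Fc-Hc;print(Hc,Fc,np.hypot(*d[:2]),np.degrees(np.arctan2(d[1],d[0])))
```

```text
((317.8617858886719, 211.71414184570312), (81.11909484863281, 24.503381729125977), 88.15238952636719) [317.95805627 211.42506394] 1955
[[514.7, -169.6, 31.0], [521.4, -192.2, 31.0], [442.6, -216.3, 31.0], [435.5, -192.0, 31.0]]
((314.4280090332031, 119.27383422851562), (49.873390197753906, 32.88813018798828), 87.61405944824219) [314.515625 119.96875 ]
[[580.6, -145.7, 19.5], [589.5, -175.2, 19.5], [546.6, -188.9, 19.5], [537.3, -158.2, 19.5]]
[ 478.5605324  -192.51700905   31.        ] [ 563.47820425 -167.01761398   19.5       ] 88.66357843157526 16.7141572112349
```

```bash
python3 -m handwheel '[[0.0017,0.0007,0.04,-2.1],[0,0,0.04,0],[0,0,0.04,0],[0,0,0.04,0],[0,0,0.03,0],[0,0,0.016,0],[0,0,0.01,0],[0,0,0,0]]'
python3 -m handwheel '[[0,0,0,0],[0,0,0,0],[0,0,0,0],[0,0,0,0],[0,0,0,0],[0,0,0,0]]' 0 80
```

```text
time: 4.65
tool_pos: [476.1, -186.4, 4.0]
tcp_rot: [-179.9, 0.1, 17.0]
ft_force: [-1.1, -1.1, 1.0]
finger_gap: 85.3
grip_force: 0.0
time: 5.25
tool_pos: [478.5, -188.5, 6.6]
tcp_rot: [179.9, -0.1, 17.0]
ft_force: [-0.7, -1.1, 6.0]
finger_gap: 22.6
grip_force: 79.9
```

```bash
python3 -m handwheel '[[0,0,-0.01,0],[0,0,-0.03,0],[0,0,-0.04,0],[0,0,-0.04,0],[0,0,0,0],[0,0,0,0],[0,0,0,0]]'
python3 - <<'E'
from h import *
im,c,s=snap('wrist','w2')
print(s['tool_pos'],s['tcp_rot'],s['ft_force'],s['wrist_torque'])
E
```

```text
time: 5.95
tool_pos: [476.3, -187.2, 123.8]
tcp_rot: [-179.9, 0.1, 17.0]
ft_force: [-0.6, -0.4, -2.3]
finger_gap: 22.5
grip_force: 78.8
[ 476.27964317 -187.19584783  123.79803882] [-1.79890685e+02  1.09873360e-01  1.69783991e+01] [-0.64851363 -0.44320229 -2.28949669] [-0.01063012  0.06308765 -0.03779378]
```

View pics/w2.png

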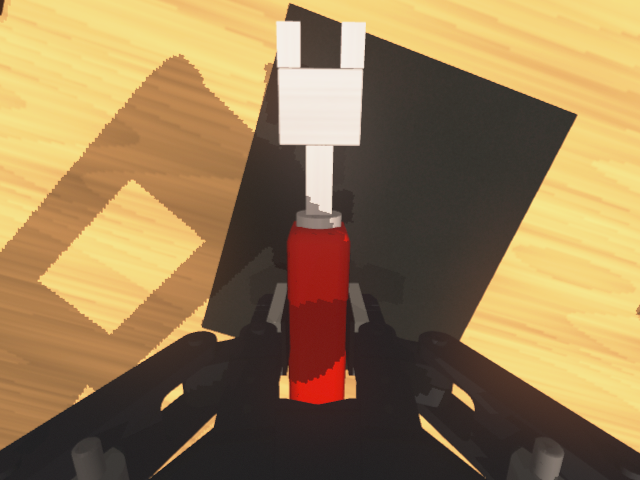

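```bash
python3 -m handwheel '[[0,0,0,8.4],[0,0,0,8.4],[0,0,0,8.4],[-0.011,-0.044,0,0],[-0.012,-0.044,0,0],[-0.012,-0.044,0,0],[-0.012,-0.044,0,0],[-0.012,-0.044,0,0],[-0.012,-0.044,0,0],[-0.012,-0.044,0,0]]'
python3 -m handwheel '[[0,0,0.01,0],[0,0,0.01,0],[0,0,0,0],[0,0,0,0]]'
python3 - <<'E'
from h import *
im,c,s=snap('wrist','w3')
print(s['tool_pos'],s['tcp_rot'],s['ft_force'],s['wrist_torque'])
E
```

```text
time: 7.0
tool_pos: [437.5, 130.4, 123.6]
tcp_rot: [179.9, 0.2, -8.2]
ft_force: [1.0, -0.2, -2.1]
finger_gap: 22.3
grip_force: 78.9
time: 7.4
tool_pos: [438.7, 127.5, 104.2]
tcp_rot: [179.9, 0.1, -8.3]
ft_force: [0.4, -0.3, -1.8]
finger_gap: 22.5
grip_force: 79.1
[438.66882046 127.53498657 104.1570992 ] [ 1.79939848e+02  1.31765623e-01 -8.32841428e+00] [ 0.39187583 -0.28204803 -1.82947259] [-0.03350841  0.06388208  0.02052455]
```

View pics/w3.png

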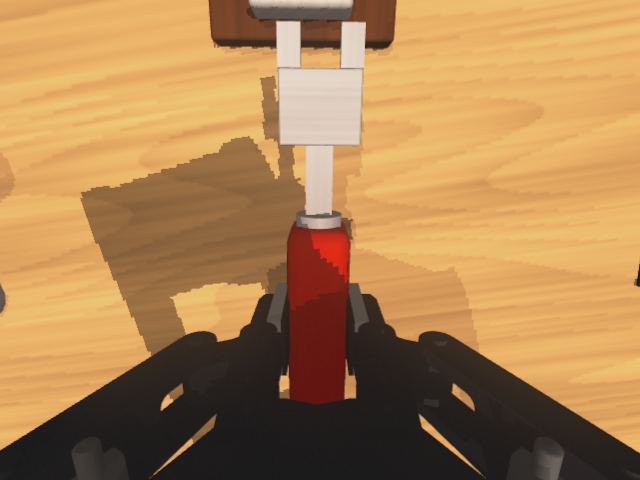

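```bash
python3 -m handwheel '[[0,0,-0.05,0],[0,0,-0.05,0],[0.03,-0.03,-0.03,0],[0.03,-0.03,0,0],[0,0,0,0],[0,0,0,0],[0,0,0,0]]'
python3 - <<'E'
from h import *
im,c,s=snap('wrist','w4')
print(s['tool_pos'],s['tcp_rot'],s['ft_force'],s['wrist_torque'])
cv2.imwrite('pics/w4c.png',cv2.resize(im[0:240,300:620,::-1],(800,600),interpolation=cv2.INTER_CUBIC))
im2,c2,_=snap('top','t4');cv2.imwrite('pics/t4c.png',cv2.resize(im2[160:270,220:310,::-1],(480,586),interpolation=cv2.INTER_CUBIC))
E
```

```text
time: 8.15
tool_pos: [505.6, 177.7, 233.9]
tcp_rot: [180.0, 0.0, -8.3]
ft_force: [-0.5, -0.6, -2.5]
finger_gap: 22.6
grip_force: 79.2
[505.56047147 177.68908359 233.91791167] [ 1.79968722e+02  4.46197696e-02 -8.28691949e+00] [-0.51221771 -0.5511744  -2.52331429] [ 0.00828385  0.08079908 -0.01366731]
```

View pics/w4c.png

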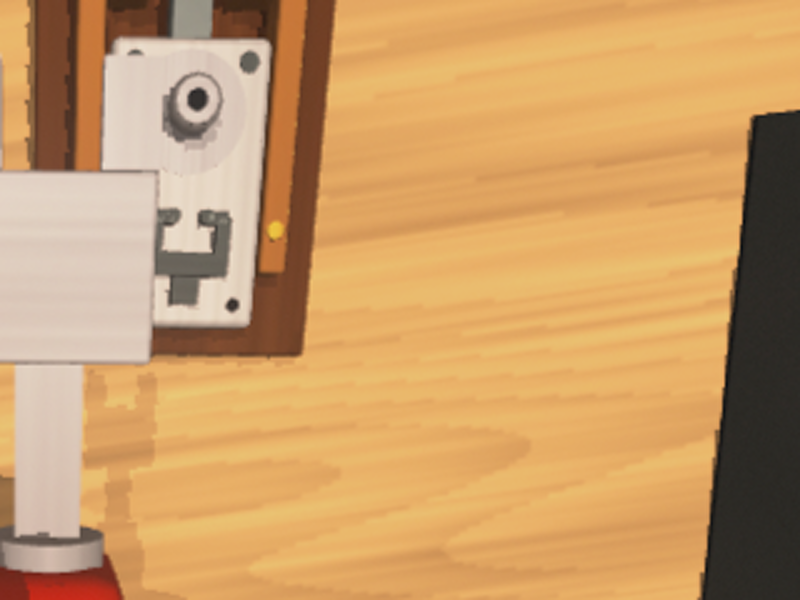

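Run:
```python
from h import *
s=dict(tool_pos=[505.56,177.69,233.92],tcp_rot=[180,0.04,-8.29]);c=cam('wrist',s)
f=lambda u,v,z:ray((300+u/2.5,v/2.5),z,c)
pts=dict(pin=f(197,99,57),eR1=f(271,45,40),eR2=f(249,325,40),tabL=f(168,303,45),tabR=f(197,305,45),backR=f(228,277,45),tabmid=f(184,290,45),lipL=f(170,213,45),lipR=f(210,215,45),sideR=f(231,217,45),boardR=f(302,354,18),boardL2=f(333,10,18),railR1=f(282,272,35),railR2=f(305,20,35),tubeL=f(170,35,35))
th=np.radians(-8.29)
Rt=np.array([[np.cos(th),np.sin(th)],[-np.sin(th),np.cos(th)]])
for k,v in pts.items(): print(k,v.round(1),'rel pin (-8.29 frame)',(Rt@(v-pts['pin'])[:2]).round(1))
g=lambda a,b:np.degrees(np.arctan2(*(pts[b]-pts[a])[1::-1]))
print('edge',g('eR2','eR1'),'board',g('boardR','boardL2'),'rail',g('railR1','railR2'),'clipside',g('backR','sideR'),'lips',g('lipR','lipL')-90,'tab',g('tabR','tabL')-90)
# fork tip in tool frame from w3
im=np.load('pics/w3.npy');p=r.camera_params('wrist');M=p['mount']
for z in(-12,-13,-14):
  for uv in [(277,22),(366,22),(300,22),(341,22)]:
    d=M[:3,:3]@np.array([(uv[0]-p['cx'])/p['fx'],(uv[1]-p['cy'])/p['fy'],1]);print(z,(M[:3,3]+d*(z-M[2,3])/d[2]).round(1))
```

```text
pin [648.6 105.3  57. ] rel pin (-8.29 frame) [0. 0.]
eR1 [665.2  75.   40. ] rel pin (-8.29 frame) [ 20.8 -27.5]
eR2 [574.1  89.8  40. ] rel pin (-8.29 frame) [-71.5 -26.1]
tabL [586.2 119.9  45. ] rel pin (-8.29 frame) [-63.9   5.5]
tabR [583.9 109.4  45. ] rel pin (-8.29 frame) [-64.6  -5.3]
backR [591.9  97.2  45. ] rel pin (-8.29 frame) [-54.9 -16.1]
tabmid [589.8 113.6  45. ] rel pin (-8.29 frame) [-59.4  -0.2]
lipL [616.5 116.   45. ] rel pin (-8.29 frame) [-33.3   6. ]
lipR [613.7 101.8  45. ] rel pin (-8.29 frame) [-34.   -8.4]
sideR [612.   94.4  45. ] rel pin (-8.29 frame) [-34.7 -16. ]
boardR [559.6  64.3  18. ] rel pin (-8.29 frame) [-82.2 -53.4]
boardL2 [678.9  45.8  18. ] rel pin (-8.29 frame) [ 38.5 -54.5]
railR1 [591.2  74.8  35. ] rel pin (-8.29 frame) [-52.4 -38.4]
railR2 [672.4  61.4  35. ] rel pin (-8.29 frame) [ 29.9 -40. ]
tubeL [674.8 108.4  35. ] rel pin (-8.29 frame) [25.4  6.9]
edge -9.191392646314757 board -8.829323163249308 rail -9.420092184501616 clipside -7.9174306107746 lips -11.011469532492143 tab -12.10139868745604
-12 [110.2 -13.9 -12. ]
-12 [110.1  16.2 -12. ]
-12 [110.2  -6.1 -12. ]
-12 [110.1   7.7 -12. ]
-13 [109.9 -13.7 -13. ]
-13 [109.8  16.  -13. ]
-13 [109.9  -6.  -13. ]
-13 [109.8   7.7 -13. ]
-14 [109.6 -13.6 -14. ]
-14 [109.5  15.9 -14. ]
-14 [109.6  -6.  -14. ]
-14 [109.5   7.6 -14. ]
```

View pics/t4c.png

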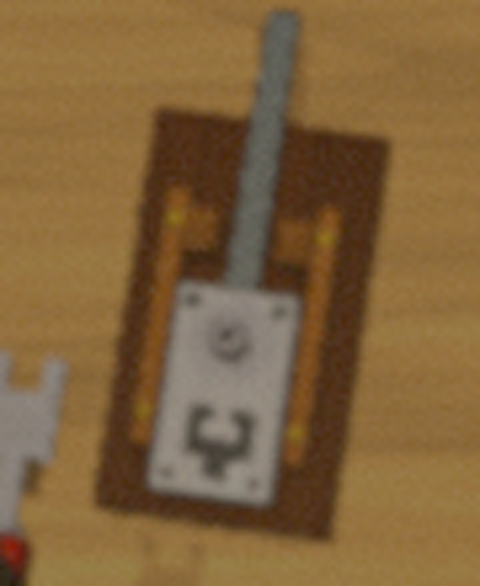

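```bash
python3 -m handwheel '[[-0.01,0.024,0,0.7],[-0.0095,0.0243,0.03,0],[0,0,0.04,0],[0,0,0.04,0],[0,0,0.04,0],[0,0,0.024,0],[0,0,0,0],[0,0,0,0],[0,0,0,0]]'
python3 - <<'E'
from h import *
im,c,s=snap('wrist','w5')
print(s['tool_pos'],s['tcp_rot'],s['ft_force'],s['wrist_torque'])
cv2.imwrite('pics/w5c.png',cv2.resize(im[0:150,220:420,::-1],(800,600),interpolation=cv2.INTER_CUBIC))
E
```

```text
time: 9.15
tool_pos: [481.2, 134.1, 62.7]
tcp_rot: [-179.9, -0.2, -8.9]
ft_force: [-0.4, 0.1, -1.9]
finger_gap: 22.8
grip_force: 79.3
[481.21383799 134.05902545  62.72037851] [-179.92712724   -0.217656     -8.93281491] [-0.44931019  0.10903974 -1.8845959 ] [ 0.01369207  0.06517965 -0.07474041]
```

View pics/w5c.png

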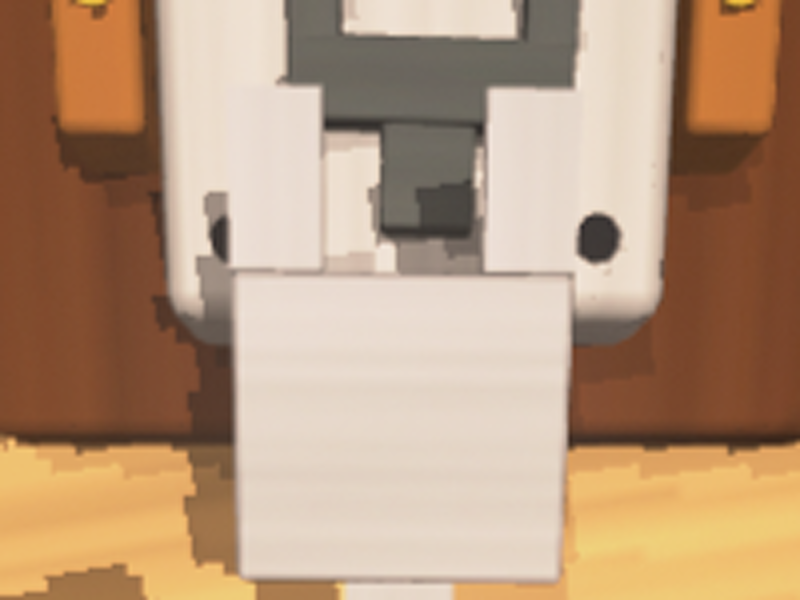

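```bash
python3 -m handwheel '[[0,0.002,0.005,0],[0,0,0.01,0],[0,0,0.01,0],[0,0,0,0],[0,0,0,0],[0,0,0,0]]'
python3 - <<'E'
from h import *
im,c,s=snap('wrist','w6')
print(s['tool_pos'],s['tcp_rot'],s['ft_force'],s['wrist_torque'])
cv2.imwrite('pics/w6c.png',cv2.resize(im[0:150,220:420,::-1],(800,600),interpolation=cv2.INTER_CUBIC))
E
```

```text
time: 9.8
tool_pos: [479.3, 132.0, 35.2]
tcp_rot: [180.0, 0.0, -8.9]
ft_force: [0.7, 0.5, -1.7]
finger_gap: 22.5
grip_force: 79.3
[479.27376538 131.96088     35.1866576 ] [ 1.79997337e+02  2.34332566e-03 -8.91543845e+00] [ 0.66835942  0.45058884 -1.71234958] [ 0.00496189  0.02637693 -0.01698685]
```

View pics/w6c.png

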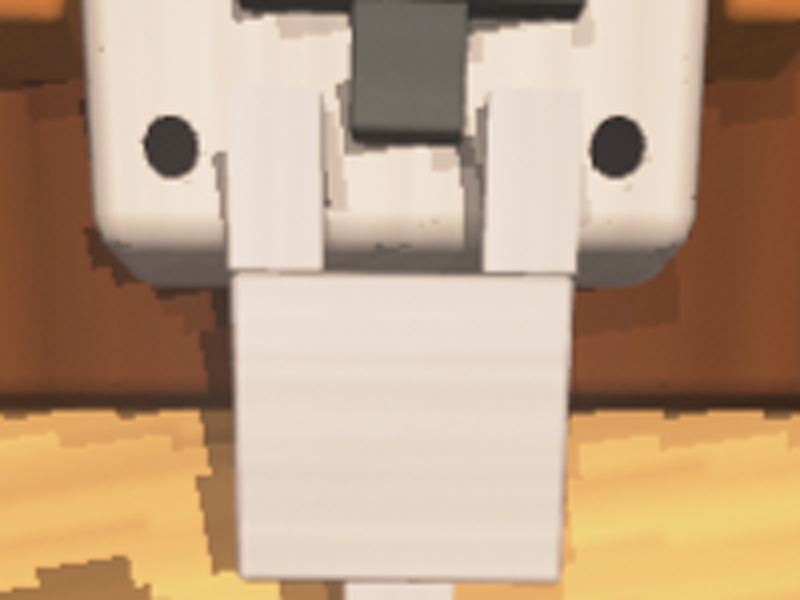

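```bash
for i in 1; do python3 -m handwheel '[[0,0,0.001,0],[0,0,0,0],[0,0,0,0]]'; python3 -m handwheel '[[0,0,0.001,0],[0,0,0,0],[0,0,0,0]]'; python3 -m handwheel '[[0,0,0.001,0],[0,0,0,0],[0,0,0,0]]'; done | grep -E 'tool_pos|ft_f'
```

```text
tool_pos: [479.3, 131.9, 34.3]
ft_force: [-0.3, 0.8, -1.2]
tool_pos: [479.1, 131.9, 33.1]
ft_force: [-0.1, 0.1, -1.9]
tool_pos: [479.3, 131.9, 32.2]
ft_force: [-0.5, 0.2, -1.9]
```

```bash
for i in 1; do python3 -m handwheel '[[0,0,0.001,0],[0,0,0,0],[0,0,0,0]]'; python3 -m handwheel '[[0,0,0.001,0],[0,0,0,0],[0,0,0,0]]'; python3 -m handwheel '[[0,0,0.0005,0],[0,0,0,0],[0,0,0,0]]'; done | grep -E 'tool_pos|ft_f'
```

```text
tool_pos: [479.6, 132.0, 31.5]
ft_force: [-0.5, -0.1, 1.7]
tool_pos: [479.8, 132.0, 30.7]
ft_force: [-2.8, -0.2, 4.7]
tool_pos: [480.0, 132.1, 30.5]
ft_force: [-2.5, -0.8, 6.8]
```

```bash
(python3 -m handwheel '[[0,0,-0.003,0],[0,0,0,0],[0.002,0,0,0],[0.002,0,0,0],[0,0,0,0],[0,0,0,0]]'; python3 -m handwheel '[[0.001,0,0,0],[0.001,0,0,0],[0.001,0,0,0],[0.001,0,0,0]]'; python3 -m handwheel '[[0.001,0,0,0],[0.001,0,0,0],[0.001,0,0,0],[0.001,0,0,0]]' )| grep -E 'tool_pos|ft_f|time'
```

```text
time: 12.25
tool_pos: [482.9, 131.2, 32.3]
ft_force: [0.3, 0.1, -1.4]
time: 12.65
tool_pos: [487.2, 130.6, 32.7]
ft_force: [0.0, 0.8, -1.8]
time: 13.05
tool_pos: [491.1, 130.1, 32.7]
ft_force: [0.3, 0.8, -2.4]
```

```bash
(python3 -m handwheel '[[0.002,0,0,0],[0.002,0,0,0],[0.002,0,0,0],[0.002,0,0,0],[0.002,0,0,0],[0.002,0,0,0],[0.001,0,0,0]]'; python3 -m handwheel '[[0.001,0,0,0],[0.001,0,0,0],[0.001,0,0,0]]'; python3 -m handwheel '[[0.001,0,0,0],[0.001,0,0,0],[0.001,0,0,0]]' )| grep -E 'tool_pos|ft_f|time'
python3 - <<'E'
from h import *
im,c,s=snap('wrist','w7')
g=im.astype(int).sum(2)
for row in (10,18,26,32,40): 
    print(row,[int(x) for x in g[row,270:375:3]])
E
```

```text
time: 13.75
tool_pos: [504.1, 128.0, 32.7]
ft_force: [-0.3, -0.1, -1.7]
time: 14.05
tool_pos: [506.9, 127.6, 32.6]
ft_force: [-0.4, 0.2, -2.1]
time: 14.35
tool_pos: [509.9, 127.1, 32.7]
ft_force: [-0.5, 0.3, -2.2]
10 [680, 671, 491, 294, 322, 319, 317, 320, 318, 318, 319, 319, 321, 318, 314, 317, 317, 321, 318, 317, 315, 319, 316, 314, 317, 315, 315, 316, 316, 314, 315, 314, 305, 680, 673]
18 [680, 671, 672, 300, 336, 335, 333, 335, 334, 333, 331, 330, 328, 328, 331, 332, 328, 333, 332, 329, 329, 327, 329, 327, 327, 328, 328, 326, 324, 325, 329, 323, 310, 680, 674]
26 [683, 674, 679, 691, 686, 683, 683, 684, 682, 684, 489, 289, 265, 302, 324, 326, 326, 326, 326, 323, 324, 324, 282, 231, 632, 685, 680, 674, 677, 676, 673, 673, 608, 680, 674]
32 [683, 648, 531, 691, 689, 684, 684, 685, 681, 684, 509, 673, 680, 307, 333, 332, 333, 330, 328, 330, 328, 329, 293, 423, 686, 686, 680, 675, 677, 673, 674, 676, 682, 678, 677]
40 [683, 675, 531, 691, 688, 685, 684, 684, 683, 687, 533, 673, 672, 310, 335, 333, 332, 332, 327, 327, 327, 328, 336, 426, 687, 685, 682, 678, 680, 676, 675, 676, 682, 680, 677]
```

```bash
(python3 -m handwheel '[[0.001,0,0,0],[0.001,0,0,0]]'; python3 -m handwheel '[[0.001,0,0,0],[0.001,0,0,0]]'; python3 -m handwheel '[[0.001,0,0,0],[0.001,0,0,0]]';python3 -m handwheel '[[0.001,0,0,0],[0.001,0,0,0]]' )| grep -E 'tool_pos|ft_f|time'
```

```text
time: 14.6
tool_pos: [511.9, 126.8, 32.7]
ft_force: [-0.5, -0.4, -0.7]
time: 14.8
tool_pos: [513.8, 126.5, 32.7]
ft_force: [-0.3, -0.3, -1.4]
time: 15.0
tool_pos: [515.3, 126.2, 32.4]
ft_force: [-2.9, 0.1, -1.7]
time: 15.2
tool_pos: [517.3, 125.9, 32.4]
ft_force: [-2.3, 0.7, -1.1]
```

```bash
(python3 -m handwheel '[[0.001,0,0,0],[0.001,0,0,0]]'; python3 -m handwheel '[[0.001,0,0,0],[0.001,0,0,0]]'; python3 -m handwheel '[[0.001,0,0,0],[0.001,0,0,0]]' )| grep -E 'tool_pos|ft_f|time'
```

```text
time: 15.4
tool_pos: [519.5, 125.5, 32.5]
ft_force: [-2.6, 0.4, -2.0]
time: 15.6
tool_pos: [521.6, 125.2, 32.6]
ft_force: [-2.8, 0.2, -3.1]
time: 15.8
tool_pos: [523.7, 124.9, 32.6]
ft_force: [-3.0, 0.8, -2.2]
```

```bash
(python3 -m handwheel '[[0.001,0,0,0],[0.001,0,0,0]]'; python3 -m handwheel '[[0.001,0,0,0],[0.001,0,0,0]]' )| grep -E 'tool_pos|ft_f|time'
```

```text
time: 16.0
tool_pos: [525.7, 124.6, 32.7]
ft_force: [-2.8, 0.7, -1.9]
time: 16.2
tool_pos: [527.7, 124.3, 32.7]
ft_force: [-2.0, 1.1, -3.0]
```

```bash
(python3 -m handwheel '[[0.001,0,0,0],[0.001,0,0,0]]' )| grep -E 'tool_pos|ft_f|time'
```

```text
time: 16.4
tool_pos: [529.6, 124.0, 32.6]
ft_force: [-3.0, 0.3, -1.6]
```

```bash
(python3 -m handwheel '[[0.001,0,0,0],[0.001,0,0,0]]' )| grep -E 'tool_pos|ft_f|time'
```

```text
time: 16.6
tool_pos: [530.5, 123.8, 32.2]
ft_force: [-9.2, 0.6, -0.5]
```

```bash
(python3 -m handwheel '[[0,0,0,0],[0,0,0,0]]' ; python3 -m handwheel '[[0.0005,0,0,0],[0,0,0,0]]' )| grep -E 'tool_pos|ft_f|time'
```

```text
time: 16.8
tool_pos: [530.8, 123.9, 32.4]
ft_force: [-6.2, 1.8, -1.4]
time: 17.0
tool_pos: [531.0, 123.8, 32.2]
ft_force: [-6.9, 1.7, -0.4]
```

```bash
(for i in 1; do python3 -m handwheel '[[0.0005,0,0,0],[0,0,0,0]]';python3 -m handwheel '[[0.0005,0,0,0],[0,0,0,0]]';python3 -m handwheel '[[0.0005,0,0,0],[0,0,0,0]]'; done )| grep -E 'tool_pos|ft_f|time'
```

```text
time: 17.2
tool_pos: [531.9, 123.7, 32.4]
ft_force: [-4.2, 1.1, -1.6]
time: 17.4
tool_pos: [532.1, 123.6, 32.3]
ft_force: [-6.7, 1.4, -0.7]
time: 17.6
tool_pos: [532.2, 123.6, 32.2]
ft_force: [-8.2, 1.3, 0.2]
```

```bash
(for i in 1; do python3 -m handwheel '[[0.0005,0,0,0],[0,0,0,0]]';python3 -m handwheel '[[0.0005,0,0,0],[0,0,0,0]]'; done )| grep -E 'tool_pos|ft_f|time'
```

```text
time: 17.8
tool_pos: [533.5, 123.5, 32.5]
ft_force: [-3.7, 1.0, -1.6]
time: 18.0
tool_pos: [535.5, 123.2, 33.1]
ft_force: [-0.3, 0.3, -1.2]
```

```bash
(for i in 1; do python3 -m handwheel '[[0.0005,0,0,0],[0,0,0,0]]';python3 -m handwheel '[[0.0005,0,0,0],[0,0,0,0]]'; done )| grep -E 'tool_pos|ft_f|time'
```

```text
time: 18.2
tool_pos: [535.8, 123.1, 33.1]
ft_force: [-0.6, -0.5, -1.6]
time: 18.4
tool_pos: [535.8, 123.0, 32.8]
ft_force: [0.7, 0.1, -2.0]
```

```bash
(for i in 1; do python3 -m handwheel '[[0.001,0,0,0],[0.001,0,0,0]]';python3 -m handwheel '[[0.001,0,0,0],[0,0,0,0]]'; done )| grep -E 'tool_pos|ft_f|time'
```

```text
time: 18.6
tool_pos: [537.5, 122.8, 32.7]
ft_force: [-0.4, 0.0, -2.3]
time: 18.8
tool_pos: [538.7, 122.6, 32.7]
ft_force: [-1.0, -0.1, -1.5]
```

```bash
(for i in 1; do python3 -m handwheel '[[0.0005,0,0,0],[0.0005,0,0,0]]';python3 -m handwheel '[[0.0005,0,0,0],[0,0,0,0]]'; done )| grep -E 'tool_pos|ft_f|time'
```

```text
time: 19.0
tool_pos: [539.5, 122.4, 32.6]
ft_force: [-0.1, 0.9, -2.4]
time: 19.2
tool_pos: [540.0, 122.4, 32.7]
ft_force: [-0.8, -0.4, -2.4]
```

```bash
(for i in 1; do python3 -m handwheel '[[0.0005,0,0,0],[0.0005,0,0,0]]';python3 -m handwheel '[[0.0005,0,0,0],[0,0,0,0]]'; done )| grep -E 'tool_pos|ft_f|time'
```

```text
time: 19.4
tool_pos: [540.9, 122.3, 32.6]
ft_force: [-1.8, 1.2, -1.7]
time: 19.6
tool_pos: [540.9, 122.2, 32.4]
ft_force: [-2.7, 0.9, -0.4]
```

```bash
(for i in 1; do python3 -m handwheel '[[0.0005,0,0,0],[0,0,0,0]]';python3 -m handwheel '[[0.0005,0,0,0],[0,0,0,0]]'; done )| grep -E 'tool_pos|ft_f|time'
```

```text
time: 19.8
tool_pos: [541.1, 122.2, 32.3]
ft_force: [-5.6, 1.8, -0.8]
time: 20.0
tool_pos: [541.1, 122.1, 32.1]
ft_force: [-7.0, 0.9, 0.9]
```

```bash
(for i in 1; do python3 -m handwheel '[[0.0005,0,0,0],[0,0,0,0]]';python3 -m handwheel '[[0.0002,0,0,0],[0,0,0,0],[0,0,0,0]]';python3 -m handwheel '[[0,0,0,0],[0,0,0,0],[0,0,0,0],[0,0,0,0]]'; done )| grep -E 'tool_pos|ft_f|time'
python3 - <<'E'
from h import *
for n in ('top','scene'):
    im,c,s=snap(n,n+'8')
a=np.load('pics/top8.npy');b=np.load('pics/scene8.npy')
A=cv2.resize(a[170:260,230:300,::-1],(400,514),interpolation=cv2.INTER_CUBIC);B=cv2.resize(b[240:320,330:400,::-1],(400,514)[:2],interpolation=cv2.INTER_CUBIC)
w,c,s=snap('wrist','w8');cv2.imwrite('pics/c8.png',np.hstack([A,B]))
g=w.astype(int).sum(2)
for row in (4,10,18,26): print(row,[int(x) for x in g[row,270:375:4]])
E
```

```text
time: 20.2
tool_pos: [541.2, 122.1, 32.1]
ft_force: [-9.2, 1.6, 1.5]
time: 20.5
tool_pos: [541.2, 122.1, 32.1]
ft_force: [-10.3, 0.8, 3.4]
time: 20.9
tool_pos: [541.2, 122.1, 32.1]
ft_force: [-10.1, 1.8, 3.0]
4 [679, 307, 329, 329, 330, 328, 328, 311, 329, 282, 257, 168, 279, 281, 282, 280, 285, 291, 330, 328, 328, 327, 326, 314, 674, 677, 684]
10 [680, 308, 334, 337, 337, 334, 336, 333, 335, 333, 333, 333, 283, 284, 283, 283, 284, 329, 329, 330, 330, 330, 328, 314, 676, 683, 682]
18 [651, 307, 344, 343, 344, 340, 340, 342, 344, 342, 345, 343, 343, 345, 342, 342, 343, 338, 340, 339, 336, 339, 340, 333, 684, 686, 682]
26 [693, 665, 702, 697, 693, 697, 695, 697, 326, 342, 340, 340, 342, 338, 337, 339, 361, 296, 650, 697, 692, 692, 687, 689, 686, 685, 682]
```

View pics/c8.png

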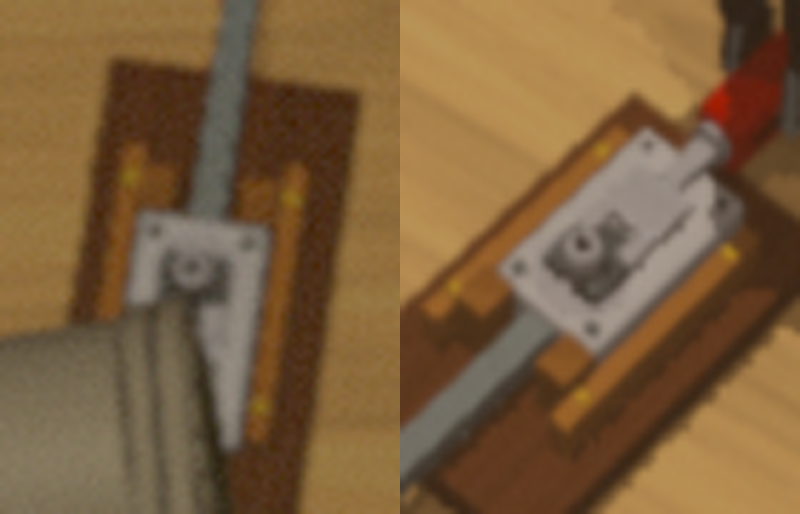

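```bash
(python3 -m handwheel '[[-0.002,0,0,0],[-0.003,0,-0.001,0],[-0.005,0,0,0],[-0.01,0,0,0],[-0.015,0,0,0],[-0.015,0,0,0],[0,0,-0.04,0],[0,0,-0.04,0],[0,0,0,0],[0,0,0,0]]'; python3 -m handwheel '[[0.0045,0.0475,0,0],[0.0045,0.0475,0,0],[0.0045,0.0475,0,0],[0.0045,0.0475,0,0],[0.0045,0.0475,0,0],[0.0045,0.0475,0,0],[0.0045,0.0475,0,0],[0,0,0,0],[0,0,0,0],[0,0,0,0]]')| grep -E 'tool_pos|ft_f|time'
python3 - <<'E'
from h import *
im,c,s=snap('top','top9');p0=np.load('pics/t4.npy')
g=im.astype(int).sum(2)
f=lambda g:[' '.join('%3d'%v for v in g[y,252:276]) for y in range(208,246,2)]
print('\n'.join(f(g)))
E
```

```text
time: 22.05
tool_pos: [494.4, 129.9, 114.9]
ft_force: [-0.5, -1.0, -2.7]
time: 23.05
tool_pos: [472.3, -202.4, 112.0]
ft_force: [-0.6, 0.2, -1.9]
217 233 277 335 328 331 342 347 353 342 335 324 324 316 316 301 281 242 209 198 195 198 207 185
231 244 288 316 278 274 326 362 387 382 385 383 394 382 374 383 382 375 377 367 334 321 317 315
204 243 332 384 380 375 376 374 375 367 362 369 373 368 359 374 376 388 390 358 305 267 298 317
233 284 357 395 390 375 311 269 268 297 321 321 326 324 316 323 333 363 363 380 361 359 365 342
250 312 380 386 368 329 252 227 271 290 251 231 266 302 283 255 215 256 319 362 391 387 381 334
254 322 391 397 375 314 238 200 244 301 308 312 319 308 271 212 203 219 311 364 378 385 361 293
288 361 395 392 360 306 230 177 177 194 214 232 227 209 195 192 192 214 308 371 386 390 356 297
300 375 395 395 376 336 278 235 198 188 176 156 151 173 179 195 183 254 332 386 395 384 345 272
327 386 396 400 408 393 386 362 288 223 185 169 211 251 303 302 319 338 383 389 393 370 309 250
348 393 404 402 396 399 402 375 322 256 211 212 269 341 387 399 402 402 396 395 390 360 29
[... 169 characters left out ...]
 401 401 390 377 318 244 202
378 391 392 395 397 386 394 395 395 399 398 399 396 405 404 399 393 390 398 384 370 304 233 215
393 392 403 393 393 395 399 389 402 391 388 393 396 402 398 400 399 395 397 388 348 277 226 229
406 391 393 391 394 393 401 402 397 400 399 399 406 402 401 405 405 395 394 377 331 247 222 211
405 402 394 396 405 392 391 400 392 395 394 391 400 395 402 399 399 399 385 379 309 218 205 217
388 395 399 388 396 391 394 392 402 402 389 395 395 406 404 397 404 397 392 364 288 231 229 253
305 342 387 388 389 394 395 393 399 395 393 402 401 403 398 399 390 395 385 338 271 208 223 242
355 376 375 389 393 398 398 400 401 399 401 406 403 401 391 350 307 346 360 311 237 198 234 228
```

```bash
(python3 -m handwheel '[[0,0,0.04,0],[0,0,0.04,0],[0,0,0.015,0],[0,0,0.006,0],[0,0,0,0],[0,0,0,0],[0,0,0,0]]'; python3 -m handwheel '[[0,0,0.001,0],[0,0,0,0],[0,0,0,0]]';python3 -m handwheel '[[0,0,0.001,0],[0,0,0,0],[0,0,0,0]]';)| grep -E 'tool_pos|ft_f|time'
```

```text
time: 23.8
tool_pos: [474.9, -204.5, 14.7]
ft_force: [0.3, 0.6, -0.9]
time: 24.1
tool_pos: [473.4, -203.9, 12.0]
ft_force: [-0.3, 0.5, -1.8]
time: 24.4
tool_pos: [473.2, -203.7, 10.6]
ft_force: [-0.4, 0.1, -1.3]
```

```bash
(python3 -m handwheel '[[0,0,0.001,0],[0,0,0,0],[0,0,0,0]]'; python3 -m handwheel '[[0,0,0.001,0],[0,0,0,0],[0,0,0,0]]';python3 -m handwheel '[[0,0,0.001,0],[0,0,0,0],[0,0,0,0]]';python3 -m handwheel '[[0,0,0.001,0],[0,0,0,0],[0,0,0,0]]')| grep -E 'tool_pos|ft_f|time'
```

```text
time: 24.7
tool_pos: [473.2, -203.7, 9.6]
ft_force: [0.9, 0.2, -1.4]
time: 25.0
tool_pos: [473.2, -203.7, 8.6]
ft_force: [0.2, -0.1, -1.5]
time: 25.3
tool_pos: [473.2, -203.7, 7.6]
ft_force: [0.4, 0.2, -1.5]
time: 25.6
tool_pos: [473.3, -203.7, 6.7]
ft_force: [0.5, -0.4, -1.6]
```

```bash
(python3 -m handwheel '[[0,0,0.0007,0],[0,0,0,0],[0,0,0,0]]'; python3 -m handwheel '[[0,0,0.0007,0],[0,0,0,0],[0,0,0,0]]')| grep -E 'tool_pos|ft_f|time'
```

```text
time: 25.9
tool_pos: [473.3, -203.8, 6.6]
ft_force: [-3.7, 1.5, 6.2]
time: 26.2
tool_pos: [473.3, -203.7, 6.6]
ft_force: [-8.5, 3.0, 14.1]
```

```bash
(python3 -m handwheel '[[0,0,-0.001,0],[0,0,0,0]]'; python3 -m handwheel '[[0,0,0,0],[0,0,0,0],[0,0,0,0],[0,0,0,0],[0,0,0,0],[0,0,0,0]]' 0.07;python3 -m handwheel '[[0,0,-0.02,0],[0,0,-0.04,0],[0,0,-0.05,0],[0,0,-0.05,0],[0,0,-0.04,0],[0,0,0,0],[0,0,0,0],[0,0,0,0]]')
python3 - <<'E'
from h import *
im,c,s=snap('wrist','w10');im=im.astype(int);R,G,B=im[...,0],im[...,1],im[...,2]
m=(R>80)&(G<70)&(B<70)&(R>2*G);m[:,450:]=0
rc,ce,n=axis(m);print(rc,ray(rc[0],31,c))
w=(im.min(2)>110);w[:,:290]=0;w[:,345:]=0;w[145:]=0;w[:60]=0
rc2,_,n2=axis(w);print(rc2,n2)
t=[snap('top',f'top1{i}')[0].astype(int) for i in(0,)][0];z=np.load('pics/top.npy').astype(int)
for n,(x,y) in dict(socket=(345,168),battery=(402,196),driver=(513,262),bulb=(156,271),ring=(145,314),knob=(154,225)).items(): print(n,abs(t-z)[y-25:y+25,x-12:x+12].mean().round(1))
E
```

```text
time: 26.4
tool_pos: [473.5, -203.9, 6.6]
tcp_rot: [180.0, -0.0, -8.9]
ft_force: [-2.2, 1.0, 5.0]
finger_gap: 22.6
grip_force: 80.7
time: 27.0
tool_pos: [473.2, -203.7, 6.2]
tcp_rot: [-180.0, 0.0, -8.9]
ft_force: [-0.3, 0.9, -0.1]
finger_gap: 70.0
grip_force: 0.0
time: 27.8
tool_pos: [472.6, -203.3, 204.8]
tcp_rot: [-180.0, 0.1, -8.9]
ft_force: [0.4, 0.9, -0.5]
finger_gap: 70.1
grip_force: 0.0
((318.0, 216.5), (85.0, 26.0), 90.0) [ 474.02592518 -203.58786861   31.        ]
((320.0, 118.5), (51.0, 34.0), 90.0) 1400
socket 2.9
battery 1.9
driver 3.2
bulb 2.3
ring 2.3
knob 2.4
```

```bash
python3 -c "
from bench import r
print(r.hand_in())"
```

```text
the job is handed in; nothing more can be done
None
```

The clip snapped onto the pin groove and I kept the fork on it at about 10 N for half a second, with wrist readings peaking near 10 N. The fork tool is back flat on the mat and released, nothing else on the desk appears to have moved, and I handed the job in after about 28 s; the hand-in call returned no verdict.

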